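# Index the light shutter in front of the solar panel

## Robot

A 6-joint arm with a two-finger parallel gripper is mounted at the origin on the work surface; the furniture and walls round the work are solid. World frame = base frame: x ahead of the robot, y to its left, z up, the work surface at z = 0. Lengths are in m, angles in degrees, forces in N, time in s.
With the tool pointing down it reaches from about 0.25 to 0.775 m from the base axis. Payload 8.9 kg.
Tool frame: the origin (TCP) lies midway between the tips of the shut fingers; the grasp point (between the pads) lies 19 mm behind it (robot.pinch_z is the distance from the TCP to the grasp point, in m); z points along the fingers, y is the line along which they close (so a half turn about z gives the same grasp; the last joint's range is limited). The gripper opens to 85 mm and grips with 20 to 120 N. Pads are 22 mm wide; open, the fingers measure 114 mm over their backs; the gripper's body (76 mm by 85 mm) begins 54 mm behind the grasp point. The pads swing forward as they close: fully open they stand 13 mm farther back than shut.
Start: joints at [-72.324, 16.656, -8.789, 64.555, 0, 82.019], TCP at [0.227, -0.473, 0.231] pointing down, gripper open.
Joint ranges: [-144.48, 144.48], [-52.06, 99.96], [-74.48, 78.29], [-112.23, 115.85], [-86.99, 84.42], [-180, 180]. Speed limits (degrees/s): [127.2, 127.2, 159.86, 180, 180, 180].

## Interface

Orientations are given as a 3x3 rotation matrix whose columns are the frame's x, y, z axes.
In Python, from station import robot gives the robot as it stands. Calls block until the motion is done:
- robot.move_ptp(position, orientation): joint-space move of the TCP to a pose.
- robot.move_linear(position, vel=0.15, rotation=None): straight line of the TCP; rotation=None keeps the orientation; vel is the mean speed in m/s.
- robot.move_j(angles): joint-space move.
- robot.gripper_to(opening): finger opening in m; the grip force is fixed at half the most; returns when the fingers have stopped.
- robot.pause(seconds).
- robot.inverse_kinematics(position, orientation): joint angles nearest the present ones, or None.
- robot.sense(): the state.
- robot.capture(name): name is "side" or "top" or "wrist"; returns a dict with "color" (420x560x3 uint8, red, green, blue), "camera_matrix" (3x3 intrinsics, pixels), "k1" (the pictures are not rectified: a ray, as slopes to the right and down, at radius r is drawn at 1 + k1 r^2 times it, then the intrinsics apply), "R" (3x3) and "t" (3): a world point X has camera coordinates R X + t; the wrist camera has in their place "hand_eye" (4x4, takes a point from camera to tool coordinates, whose origin is the TCP and whose axes are the flange's). Camera axes: x right, y down, z forward; pixel columns grow to the right and rows downward; lengths in m; the calibration is good to about 2 mm. A picture is of the moment at which its call begins: read the wrist's pose just before it. There is no depth.
A pose or a line that the arm cannot do raises robot.PlanningError and nothing moves.
- robot.sign_off(): hands the job in; it is judged then, once.
The state is a dict: "time_s": time; "joint_positions": joint angles; "qd": joint speeds; "tau": joint torques, N m; "tool_pos": TCP position; "ee_rot": TCP orientation; "contact_force": force on the tool from outside, world axes, zero at the start; "wrist_torque": the same for the moment, N m; "finger_gap": finger opening in m; "gripper_force": force on a finger pad.
Only numpy, scipy, OpenCV 4.12 (cv2) and the standard library are available. Lean on these libraries where they do the work, as an engineer would, in place of code of your own. Each camera call takes 0.05 s, during which the arm holds its last target. There are 200 camera calls.

## Task

Two shutters stand on the bench with their ports open, one in front of the small standing solar panel and one in front of the glass beaker. Take the shutter in front of the solar panel by its upright tab and slide its plate one stop to the left, no further, so that it clicks into the middle stop with the small hole in front of the port, then let go. Leave the solar panel and the other shutter as they are.

Things in the scene. Friction and masses are not known exactly. Their poses are not given: they have to be found in the camera images.
- cell_shutter (a joint): slide (m) of the upright aluminium plate in the fixed frame before the solar panel: about 0 at the first stop (34 mm window over the port: open, the start), 0.040 at the middle stop (12 mm hole over the port), 0.080 at the last (blank). Grows to the left. A spring plunger clicks at each stop: 4 to 5 N to leave it; let go within 8 mm of a stop, the plate is drawn in; elsewhere it stays, friction 0.6 N
- cell_tab (a point): grip point on the tab of that plate: a plain aluminium post 14 mm along the slide (y), 16 mm across it (x), on the robot's side of the frame at the plate's middle. Its top is 130 mm above the bench, this point on its axis 18 mm below the top; free all round for the top 45 mm. Axes: y along the slide, the way the joint grows, x through the port away from the robot, z up
- beaker_shutter (a joint): slide (m) of the identical shutter in front of the glass beaker, about 0 (open), to be left there. Which of the two is on the left varies. Each frame: dark steel wall 216 mm wide, top 85 mm above the bench, grey foot 84 x 224 mm, 32 mm round port, plate 124 x 44 x 4 mm; white lines on the top rail mark the tab's three stops
- solar_panel: small black solar panel leaning on a wire leg, loose, 75 x 90 x 91 mm high, about 100 mm behind the wall of its shutter; origin at the centre of its underside, z up. It must not be knocked

How it is judged:
By the outcome, as a careful person would: the job done as asked, in the order asked, and still so for the second after the job is handed in, with the robot touching nothing.
It also fails if it takes over 29 s, if anything falls off the work surface, if the arm or the gripper's body presses on something with over 40 N, if the wrist force passes 120 N, or if a joint passes its speed limit or range.

## Working session

There is one attempt and no reset: what is moved stays moved. The work goes in short steps, each a Python script; the robot and the scene stay as the last script left them, time stands still between calls to the robot, and variables do not carry over. Pictures are saved under pics/ and viewed, at most 10 in all, crops included, and the job is handed in when it is done.

```bash
mkdir -p pics; cat > h.py <<'E'
import numpy as np, cv2
from station import robot
def ray(c,u,v):
    K=c["camera_matrix"]; x=(u-K[0][2])/K[0][0]; y=(v-K[1][2])/K[1][1]
    rd=np.hypot(x,y); r=rd
    for _ in range(30): r=rd/(1+c["k1"]*r*r)
    s=r/rd if rd>0 else 1
    R=np.array(c["R"]); t=np.array(c["t"])
    return -R.T@t, R.T@np.array([x*s,y*s,1])
def onz(c,u,v,z):
    o,d=ray(c,u,v); return o+d*(z-o[2])/d[2]
def tri(c1,p1,c2,p2):
    o1,d1=ray(c1,*p1); o2,d2=ray(c2,*p2)
    s=np.linalg.lstsq(np.c_[d1,-d2],o2-o1,rcond=None)[0]
    a=o1+d1*s[0]; b=o2+d2*s[1]; return (a+b)/2,np.linalg.norm(a-b)
E
python3 - <<'E'
from h import *
import pickle
d={}
for n in("side","top"):
    c=robot.capture(n); d[n]=c; cv2.imwrite(f"pics/{n}0.png",c["color"][:,:,::-1])
    print(n,-np.array(c["R"]).T@np.array(c["t"]),np.array(c["R"]).round(2).tolist())
pickle.dump(d,open("c0.pkl","wb")); print(robot.sense()["time_s"])
E
```

```text
side [0.09175341 0.83142303 0.4867616 ] [[-0.89, -0.46, -0.01], [-0.17, 0.35, -0.92], [0.42, -0.82, -0.39]]
top [ 0.49694649 -0.01931196  0.92829308] [[0.0, -1.0, 0.03], [-1.0, -0.01, -0.08], [0.08, -0.03, -1.0]]
0.1
```

View pics/side0.png

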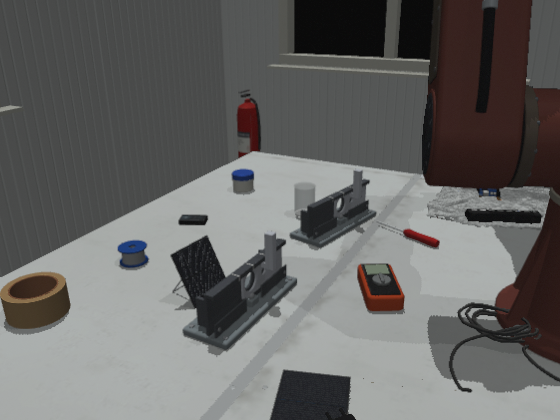

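View pics/top0.png

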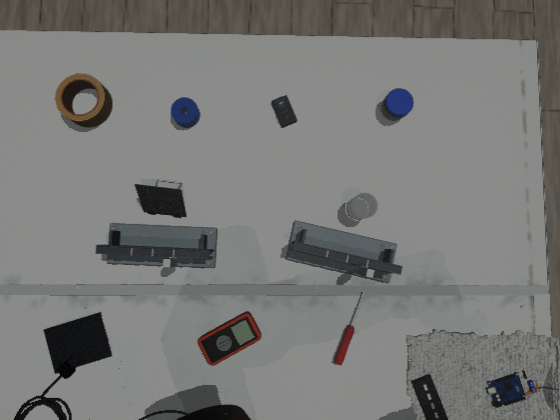

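The solar panel's shutter is the left one: its tab top is near (168,262) in the top view and (270,235) in the side view. The beaker's shutter is the right one, with its tab at (371,272) in the top view. I'll enlarge the left shutter next.

```bash
python3 - <<'E'
from h import *
import pickle
d=pickle.load(open("c0.pkl","rb"))
a=d["top"]["color"][215:280,90:225,::-1]; b=d["side"]["color"][225:290,225:305,::-1]
A=cv2.resize(a,None,fx=5.8,fy=5.8,interpolation=cv2.INTER_CUBIC);B=cv2.resize(b,(246,200))
im=np.zeros((590,790,3),np.uint8); im[:A.shape[0],:A.shape[1]]=A; im[380:580,:246]=B
cv2.imwrite("pics/crop1.png",cv2.convertScaleAbs(im,alpha=1.5))
c=d["top"]
for p in[(168,262),(109,223),(217,228),(106,265),(215,268)]: print(p,onz(c,*p,0.13 if p[0]==168 else 0.01))
print(tri(d["top"],(168,262),d["side"],(270,235)))
E
```

```text
(168, 262) [0.46803523 0.15400879 0.13      ]
(109, 223) [0.54401426 0.30436118 0.01      ]
(217, 228) [0.53498129 0.07971667 0.01      ]
(106, 265) [0.4569987  0.30737658 0.01      ]
(215, 268) [0.4516636  0.08252741 0.01      ]
(array([0.46696225, 0.15486388, 0.1239733 ]), np.float64(0.00193055449117746))
```

View pics/crop1.png

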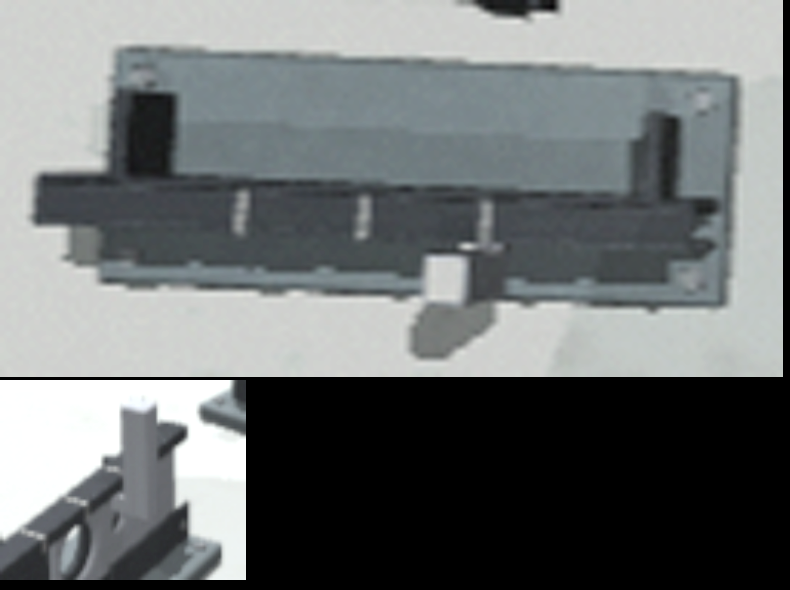

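```bash
cat >> h.py <<'E'
import pickle
def geo():
    d=pickle.load(open("c0.pkl","rb")); c=d["top"]
    f=lambda x,y,z:onz(c,90+(x+.5)/5.8-.5,215+(y+.5)/5.8-.5,z)
    L=[f(485,218,.085),f(364,217,.085),f(241,213,.085)]
    T=f(446,278,.13)
    C=[f(118,47,.01),f(738,75,.01),f(722,305,.01),f(100,282,.01)]
    u=(C[0]-C[1])+(C[3]-C[2]); u[2]=0; u/=np.linalg.norm(u)
    return d,L,T,C,u
E
python3 - <<'E'
from h import *
d,L,T,C,u=geo()
print("lines",L,"\nspacing",np.linalg.norm(L[0]-L[1]),np.linalg.norm(L[1]-L[2]))
print("tab",T,"u",u,"yaw",np.degrees(np.arctan2(-u[0],u[1])),"yaw lines",np.degrees(np.arctan2(-(L[2]-L[0])[0],(L[2]-L[0])[1])))
print("tab along vs line0",(T-L[0])@u, "foot",np.mean(C,0))
print("tri",tri(d["top"],(166.9,262.9),d["side"],(225+138/246*80,225+26/200*65)))
s=robot.sense(); print(s["ee_rot"],s["finger_gap"],robot.pinch_z)
x=np.cross(u,[0,0,-1]); 
for sg in(1,-1):
    R=np.c_[sg*x,sg*u,[0,0,-1]]
    print(sg,robot.inverse_kinematics([T[0],T[1],.2],R),robot.inverse_kinematics([T[0],T[1],.095],R))
E
```

```text
lines [array([0.48512388, 0.15435358, 0.085     ]), array([0.48526657, 0.19396642, 0.085     ]), array([0.48638712, 0.23416471, 0.085     ])] 
spacing 0.039613097806303094 0.04021390234740014
tab [0.46709576 0.15670841 0.13      ] u [0.03605261 0.99934989 0.        ] yaw -2.0661103036936765 yaw lines -0.9067954064716344
tab along vs line0 0.0017033396435161981 foot [0.49868142 0.19321443 0.01      ]
tri (array([0.46585918, 0.15624106, 0.12752999]), np.float64(0.001035294322804881))
[[ 9.01422511e-01  4.32940331e-01 -3.56047407e-04]
 [ 4.32940451e-01 -9.01421858e-01  1.09523467e-03]
 [ 1.53222345e-04 -1.14141651e-03 -9.99999337e-01]] 0.08532126525830618 0.0187
1 [ 10.03731569  14.3620722  -16.8127968   58.825131     0.
  12.10342599] [ 10.03731569  20.38815577 -25.90897423  43.70286999   0.
  12.10342599]
-1 [  10.03731569   14.3620722   -16.8127968    58.825131      0.
 -167.89657401] [  10.03731569   20.38815577  -25.90897423   43.70286999    0.
 -167.89657401]
```

```bash
python3 - <<'E'
from h import *
d,L,T,C,u=geo()
x=np.cross(u,[0,0,-1]); R=np.c_[x,u,[0,0,-1]]
p=np.array([.4665,.1558,.22])
robot.move_ptp(p,R); robot.gripper_to(.045)
q=p.copy(); q[2]=.096; robot.move_linear(q,vel=.12)
s=robot.sense(); print(s["time_s"],s["tool_pos"],s["contact_force"])
c=robot.capture("side"); w=robot.capture("wrist")
cv2.imwrite("pics/g1.png",np.hstack([cv2.resize(c["color"][190:340,170:330,::-1],(400,375)),cv2.resize(w["color"][:,:,::-1],(400,375))]))
E
```

```text
4.15 [0.467021   0.15590711 0.09658911] [ 0.11685422  0.64985776 -0.44637397]
```

View pics/g1.png

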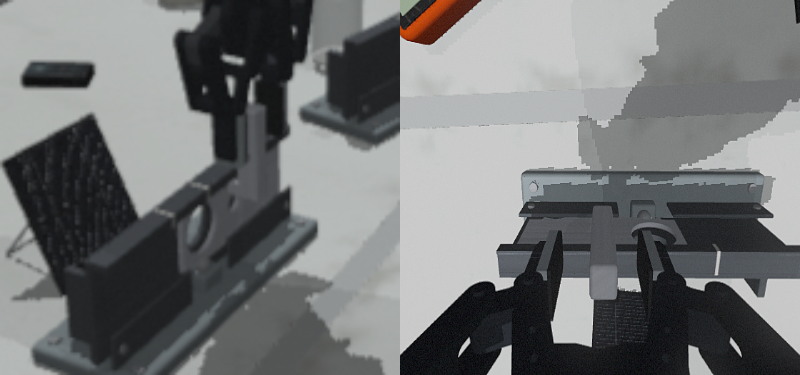

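The open fingers straddle the tab: in the wrist view the tab is at (603,265), with the pads at about 548 and 650, so it is centred. Next I grip it and slide it in steps, watching the force.

```bash
python3 - <<'E'
from h import *
d,L,T,C,u=geo()
def st(n):
    s=robot.sense(); print(n,round(s["time_s"],2),np.round(s["tool_pos"],4),np.round(s["contact_force"],1),round(s["finger_gap"],4),s["gripper_force"])
    return s
robot.gripper_to(.0); robot.pause(.2)
p=np.array(st("grip")["tool_pos"])
for k in(.01,.02,.03,.0375,.040):
    robot.move_linear(p+u*k,vel=.05); st(k)
c=robot.capture("side"); w=robot.capture("wrist")
cv2.imwrite("pics/g2.png",np.hstack([cv2.resize(c["color"][190:340,170:330,::-1],(400,375)),cv2.resize(w["color"][:,:,::-1],(400,375))]))
E
```

```text
grip 4.83 [0.4667 0.1558 0.0964] [-1.2 -0.1  5.9] 0.0131 58.47575783729553
0.01 5.18 [0.4671 0.1664 0.0965] [0.8 2.3 1.1] 0.0129 59.53427731990814
0.02 5.53 [0.4675 0.1764 0.0965] [0.4 3.8 1.3] 0.0135 59.5748233795166
0.03 5.88 [0.4679 0.1866 0.0965] [-0.   5.2  1.7] 0.013 59.67532396316528
0.0375 6.18 [0.4682 0.1942 0.0965] [0.9 5.3 0.9] 0.0133 59.6476149559021
0.04 6.43 [0.4683 0.1957 0.0964] [ 1.  -0.6  1.7] 0.0133 59.78441834449768
```

View pics/g2.png

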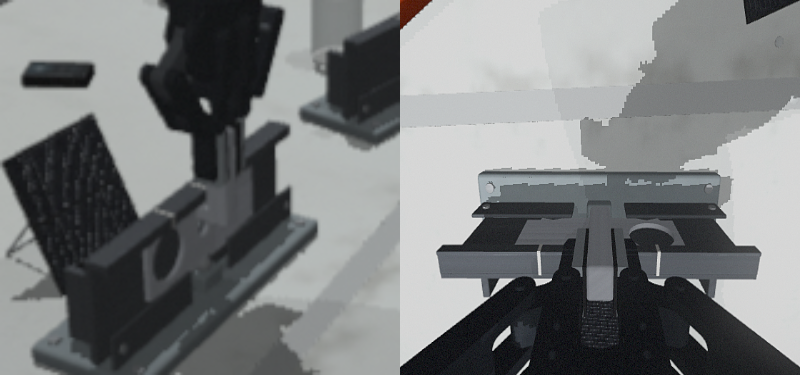

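The plate moved with the tab, and the window is now left of the port (at about (167,260) in the left crop). I'll release, back off upward and check.

```bash
python3 - <<'E'
from h import *
d,L,T,C,u=geo()
robot.gripper_to(.045); robot.pause(.3)
p=np.array(robot.sense()["tool_pos"])
robot.move_linear([p[0],p[1],.22],vel=.12)
robot.move_linear([p[0]-.14,p[1]-.02,.25],vel=.15); robot.pause(.3)
s=robot.sense(); print(s["time_s"],s["contact_force"])
c=robot.capture("side"); t=robot.capture("top")
cv2.imwrite("pics/g3.png",cv2.convertScaleAbs(np.hstack([cv2.resize(c["color"][190:340,170:330,::-1],(400,375)),cv2.resize(t["color"][150:290,75:225,::-1],(400,375))]),alpha=1.4))
pickle.dump({"side":c,"top":t},open("c1.pkl","wb"))
for n,c1 in(("side",c),("top",t)):
    print(n,np.abs(c1["color"].astype(int)-d[n]["color"]).max(2)[(slice(235,305),slice(175,205)) if n=="side" else (slice(175,220),slice(130,190))].max())
E
```

```text
9.8417 [0.35699793 0.52541004 0.07600472]
side 8
top 15
```

View pics/g3.png

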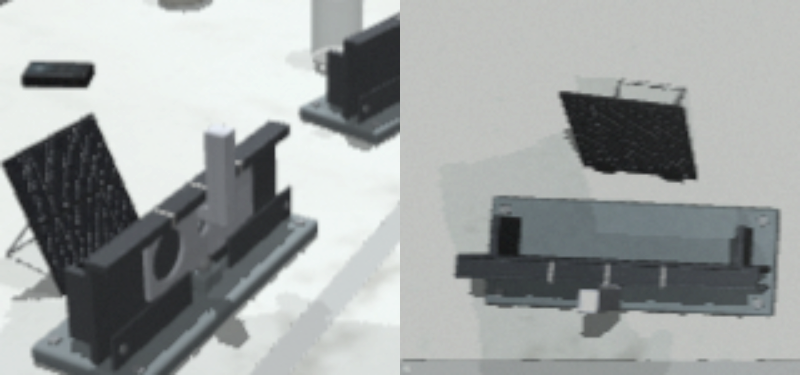

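The tab now sits at the middle mark (589,300 in the right crop) and the panel hasn't moved. A quick centroid check will give me the actual shift.

```bash
python3 - <<'E'
from h import *
d0=geo()[0]; d1=pickle.load(open("c1.pkl","rb"))
P=[]
for d,u0 in((d0,167),(d1,146)):
    g=d["top"]["color"][256:270,u0-8:u0+9].min(2); m=(g>130).astype(np.uint8)
    n,l,s,ce=cv2.connectedComponentsWithStats(m); i=l[7,8]; print(s[i],ce[i])
    P.append(onz(d["top"],u0-8+ce[i][0],256+ce[i][1],.13))
print(P,np.linalg.norm(P[1]-P[0]))
b=np.abs(d1["top"]["color"].astype(int)-d0["top"]["color"]).max(2)[215:285,280:405]; print("beaker diff",(b>40).sum())
E
```

```text
[ 5  4  6  7 37] [7.16216216 6.86486486]
[ 5  3  5  7 34] [7.05882353 5.94117647]
[array([0.46646958, 0.15726784, 0.13      ]), array([0.46797359, 0.19513319, 0.13      ])] 0.03789520201397323
beaker diff 0
```

```bash
python3 -c "
from station import robot
print(robot.sign_off())"
```

```text
the job is handed in; nothing more can be done
None
```

I slid the solar panel's shutter one stop left and released it at the middle stop: the tab shift measures 38 mm against the nominal 40 mm, good to about 1–2 mm. The panel and the beaker's shutter look unchanged in the images, and the job was handed in at about 10 s.

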